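# Load the curing hood and switch it to full

## Robot

A 7-joint arm with a two-finger parallel gripper is mounted at the origin on the work surface. World frame = base frame: x ahead of the robot, y to its left, z up, the work surface at z = 0. Lengths are in m, angles in degrees, forces in N, time in s.
With the tool pointing down it reaches from about 0.4 to 0.85 m from the base axis. Payload 10.4 kg.
Tool frame: the origin (TCP) lies where the fingers leave the gripper's body, on its centre line; the fingertips stand 73 mm ahead of it and the grasp point (between the pads) lies 54 mm ahead of it; z points along the fingers, y is the line along which they close (so a half turn about z gives the same grasp; the last joint's range is limited). The gripper opens to 85 mm and grips with 20 to 120 N. Pads are 22 mm wide; open, the fingers measure 114 mm over their backs; the gripper's body (76 mm by 85 mm) begins 54 mm behind the grasp point. The pads swing forward as they close: fully open they stand 13 mm farther back than shut.
Start: joints at [63.908, 19.034, -3.707, 83.658, 1.238, 77.344, -5.071], TCP at [0.262, -0.567, 0.304] pointing down, gripper open.
Joint ranges: [-148.97, 148.97], [-28.65, 121.19], [-84.17, 76.75], [9.2, 138.47], [-72.65, 252.65], [3.7, 117.97], [-149.18, 149.18]. Speed limits (degrees/s): [127.2, 127.2, 159.86, 159.86, 180, 180, 180].

## Interface

Orientations are given as [roll, pitch, yaw] about the fixed x, y, z axes, in that order (R = Rz(yaw) Ry(pitch) Rx(roll)).
In Python, from rig import bot gives the robot as it stands. The module is installed in compiled form; this text tells all that it offers. Calls block until the motion is done:
- bot.move_ptp(position, orientation): joint-space move of the TCP to a pose.
- bot.move_straight(position, vel=0.15, rotation=None, f_stop=None): straight line of the TCP; rotation=None keeps the orientation; vel is the mean speed in m/s. With f_stop (N) it stops when the force on the tool has changed by that much, and returns True; else False.
- bot.set_joints(angles): joint-space move.
- bot.set_gripper(opening, strength=None): finger opening in m; strength is the grip in N (None keeps the last); returns when the fingers have stopped.
- bot.pause(seconds).
- bot.solve_ik(position, orientation): joint angles nearest the present ones, or None.
- bot.state(): the state.
- bot.camera(name): name is "scene" or "top" or "wrist"; returns a dict with "image" (384x512x3 uint8, red, green, blue), "camera_matrix" (3x3 intrinsics, pixels), "k1" (the pictures are not rectified: a ray, as slopes to the right and down, at radius r is drawn at 1 + k1 r^2 times it, then the intrinsics apply), "eye" and "orientation" of the camera in the world; the wrist camera has in their place "T_tool_cam" (4x4, takes a point from camera to tool coordinates, whose origin is the TCP and whose axes are the flange's). Camera axes: x right, y down, z forward; pixel columns grow to the right and rows downward; lengths in m; the calibration is good to about 2 mm. A picture is of the moment at which its call begins: read the wrist's pose just before it. There is no depth.
A pose or a line that the arm cannot do raises bot.Unreachable and nothing moves.
- bot.finish_job(): hands the job in; it is judged then, once.
The state is a dict: "time": time; "joint_pos": joint angles; "qd": joint speeds; "joint_torque": joint torques, N m; "tcp_pos": TCP position; "tool_rot": TCP orientation; "ft_force": force on the tool from outside, world axes, zero at the start; "ft_torque": the same for the moment, N m; "opening": finger opening in m; "finger_force": force on a finger pad.
Only numpy, scipy, OpenCV 4.12 (cv2) and the standard library are available. Lean on these libraries where they do the work, as an engineer would, in place of code of your own. Each camera call takes 0.05 s, during which the arm holds its last target. There are 200 camera calls.

## Task

Slide the tray with the two stone candle cups into the mouth of the curing hood until it sits fully home, pressed up against the sprung end stop inside, with the cups still standing in it. Then turn the isolator handle on the sloped console clockwise from off, past the half position, to full (the last position) so that it clicks in and stays there, and let go. Leave the other goods where they stand.

Things in the scene. Friction and masses are not known exactly. Their poses are not given: they have to be found in the camera images.
- hood: white curing hood, fixed, left or right of the console, turned up to 0.2 rad: 202 mm wide, 250 deep, 190 high, window in the roof, no floor (the tray slides on the table top). Origin on the table at the centre of its mouth; x points into the hood, z up. Its sides are 158 mm apart inside, so the tray has 4 mm to spare on each side.
- hood_guides (a point): table-side lead-in: two steel guides, 30 mm high, flare outwards from the mouth's sides to about 22 mm in front of the mouth (185 mm apart there). This point: centre between their front ends, 30 mm up. On the rear of the roof stands a goblet, up to 265 mm above the table.
- hood_brow (a point): middle of the lower front edge of the dark brow over the mouth, 20 mm in front of the mouth, 150 mm up; brow and roof span the whole width above that, to 190. With the tray home its grip point is 26 mm in front of the mouth to 6 mm inside, so the tool that sends it home must lean back to the robot: 25 to 35 degrees to push the fin's end, about 40 to grip it.
- feeler (a joint): how far the tray has pressed in the end stop's brass feeler inside the hood, m: 0 = untouched, 0.008 = hard stop; home above 0.004. The stop is adjustable: the untouched feeler stands 112 to 136 mm behind the mouth, not told exactly. It gives 8 mm at about 1 N, then stops hard: push until the force rises some 10 N above the drag. The spring is too weak to move the released tray.
- tray: aluminium tray, loose, 110 mm (x) by 150 (y), rim 16 high, wall and floor 4, about 0.7 kg with its cups (0.5 to 0.9). Origin under the centre; x points from its handle to its leading edge (55 mm ahead of the origin, goes into the hood first). Starts in front of the mouth, out of line by up to 60 mm and 0.2 rad. Slide it flat, 2 to 8 N.
- tray_grip (a point): grip point on the tray's handle: an upright fin 14 mm thick (y), from 54 to 106 mm behind the tray's origin (x), top 50 mm over the table; this point is 83 mm behind the origin and 36 mm up. Axes as the tray's. Pinch it across y.
- cup_a: travertine candle cup, 56 across, 58 high, loose in the tray; origin under its centre
- cup_b: second candle cup, the same
- console: grey console, fixed, 140 mm wide, with a face sloped 27 degrees that looks up and towards the robot; reaches from 88 mm in front of its origin to 66 behind, 106 high. Origin on the table; x points away from the robot at yaw 0. Turned up to 0.2 rad; left or right of the hood. A stone vase, 160 high, stands close behind it.
- dial_axis (a point): centre of the isolator dial, on the sloped face, 20 mm in front of the console origin and 72 mm up. z = turning axis, out of the face (27 degrees from vertical, towards the robot); x = up the slope; y = left as seen by one facing the dial. White ticks mark off (upper left), half (top) and full (upper right, the widest tick).
- handle_grip (a point): grip point on the isolator handle, on the turning axis 32 mm out of the face; z out of the face, x along the bar to its pointed nose. Black bar 16 mm thick, 75 long (39 behind the axis, 36 ahead), standing 12 to 43 mm out of the face on a disc 60 across. Nose: 1.2 rad anticlockwise of up-slope at off, up the slope at half, 1.2 rad clockwise at full.
- handle (a joint): isolator handle angle, rad, growing clockwise as seen facing the dial: 0 = off, 1.2 = half, 2.4 = full, each a sprung detent (the handle is drawn to the nearest; peak resistance about 0.4 N m); stops at -0.12 and 2.52. It must end above 2.25.
- coasters: bystander: stack of round marble coasters, 90 mm across, 30 high, standing in front of the console; origin under its centre
- soapdish: bystander: pink stone block 70 x 100 x 28 mm far right; origin under its centre
- oil: bystander: amber bottle 60 across, 190 high, far left; origin under its centre
- marblebox: bystander: marble box 110 x 130 x 90 mm, far right; origin under its centre
- mortar: bystander: green stone mortar 90 across, 75 high, far left; origin under its centre
Mind the look-alikes: they are no part of the job. Leave any blue or purple look-alike of the tray alone. What is shaped like the console but green is not meant.

How it is judged (in metres and radians):
On the way, in this order (a step that is already met when the one before it is completed fails the run):
1. the loaded tray is fully home against the end stop, the isolator still off (value of joint feeler above 0.004 m and x of tray in the frame of hood above 0.05 m and horizontal distance between tray and hood below 0.11 m and angle between tray's own z axis and vertical below 0.05 rad and angle between the x axis of tray and the x axis of hood, either way round below 0.12 rad and angle between each of cup_a, cup_b's own z axis and vertical below 0.15 rad and horizontal distance between each of cup_a, cup_b and tray below 0.075 m and z of each of cup_a, cup_b in the frame of tray below 0.02 m and value of joint handle below 0.6 rad), for 0.2 s.
2. the isolator handle stands at full (value of joint handle above 2.25 rad), for 0.2 s.
At the end, for the whole second after the job is handed in: The tray lies flat inside the hood, in line with it, pressing the feeler in by more than 4 mm; both cups stand upright in the tray; the handle rests at full (above 2.25 rad); everything is at rest and released (value of joint feeler above 0.004 m and x of tray in the frame of hood above 0.05 m and horizontal distance between tray and hood below 0.11 m and angle between tray's own z axis and vertical below 0.05 rad and angle between the x axis of tray and the x axis of hood, either way round below 0.12 rad and angle between each of cup_a, cup_b's own z axis and vertical below 0.15 rad and horizontal distance between each of cup_a, cup_b and tray below 0.075 m and z of each of cup_a, cup_b in the frame of tray below 0.02 m and value of joint handle above 2.25 rad and linear speed of tray below 0.02 m/s); the robot touches nothing.
It fails at once if a cup tips over or leaves the tray (angle between any of cup_a, cup_b's own z axis and vertical above 0.6 rad or horizontal distance between any of cup_a, cup_b and tray above 0.09 m).
It fails at once if another article is moved more than 40 mm or knocked over (distance of any of coasters, soapdish, oil, marblebox, mortar from where it was at the start of the episode above 0.04 m or angle between any of coasters, soapdish, oil, marblebox, mortar's own z axis and vertical above 0.5 rad).
It also fails if it takes over 70 s, if anything falls off the work surface, if the arm or the gripper's body presses on something with over 40 N, if the wrist force passes 120 N, or if a joint passes its speed limit or range.

## Working session

There is one attempt and no reset: what is moved stays moved. The work goes in short steps, each a Python script; the robot and the scene stay as the last script left them, time stands still between calls to the robot, and variables do not carry over. Pictures are saved under pics/ and viewed, at most 11 in all, crops included, and the job is handed in when it is done.

```bash
mkdir -p pics; ls; python3 - <<'E'
from rig import bot
import cv2
s=bot.state(); print(s)
for n in("scene","top"):
    c=bot.camera(n); cv2.imwrite(f"pics/{n}0.png",cv2.resize(c["image"][:,:,::-1],(800,600)))
    cv2.imwrite(f"{n}.png",c["image"][:,:,::-1])
    print({k:v for k,v in c.items() if k!="image"})
E
```

```text
pics
{'time': 0.0, 'joint_pos': array([63.90858912, 19.07265662, -3.70755173, 83.70625033,  1.23617153,
       77.34392379, -5.07175454]), 'qd': array([ 0.03466654,  0.03703277,  0.08045656, -0.10566431,  0.00606629,
        0.05214862, -0.05118607]), 'joint_torque': array([ 1.83455479e-03, -6.25454664e+01,  5.02007268e-02, -3.91610241e+01,
        1.63600466e-02,  1.01016051e-02, -2.10754627e-05]), 'tcp_pos': array([ 0.26201633, -0.56712014,  0.3031064 ]), 'tool_rot': array([-1.79916985e+02,  2.33626668e-03,  2.47968377e+01]), 'ft_force': array([0.32967781, 0.60218329, 0.44900084]), 'ft_torque': array([-0.02101308,  0.04100229,  0.00333224]), 'finger_force': 0.0, 'opening': 0.08524457473934179}
{'camera_matrix': array([[360.7183905 ,   0.        , 256.94871088],
       [  0.        , 360.7183905 , 186.89265982],
       [  0.        ,   0.        ,   1.        ]]), 'k1': -0.0809596807760806, 'eye': array([0.78921644, 0.76086832, 0.82574926]), 'orientation': array([-131.32402715,   -0.313288  ,  159.20476163])}
{'camera_matrix': array([[363.29055792,   0.        , 254.1657294 ],
       [  0.        , 363.29055792, 190.28241047],
       [  0.        ,   0.        ,   1.        ]]), 'k1': 0.031175327502945865, 'eye': array([0.30542511, 0.01748843, 1.55246518]), 'orientation': array([-172.59932113,   -1.09473361,  -90.73150124])}
```

View pics/scene0.png

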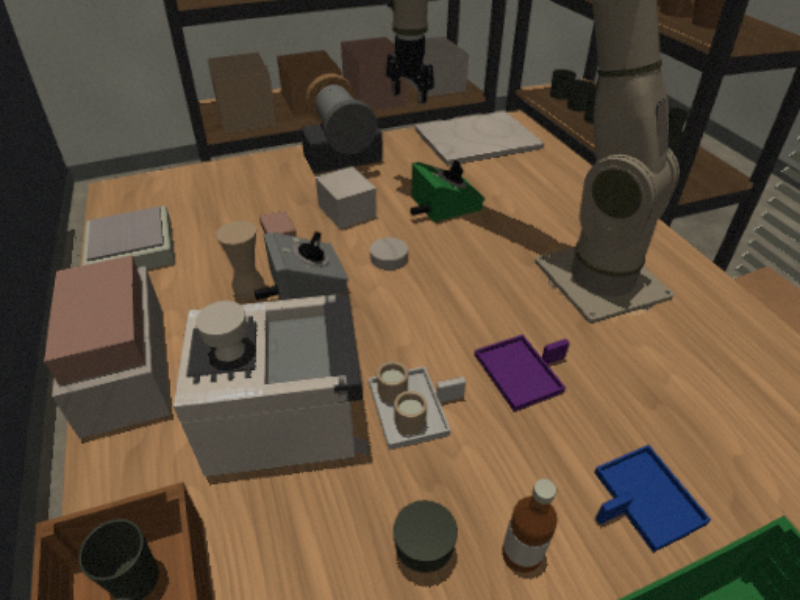

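View pics/top0.png

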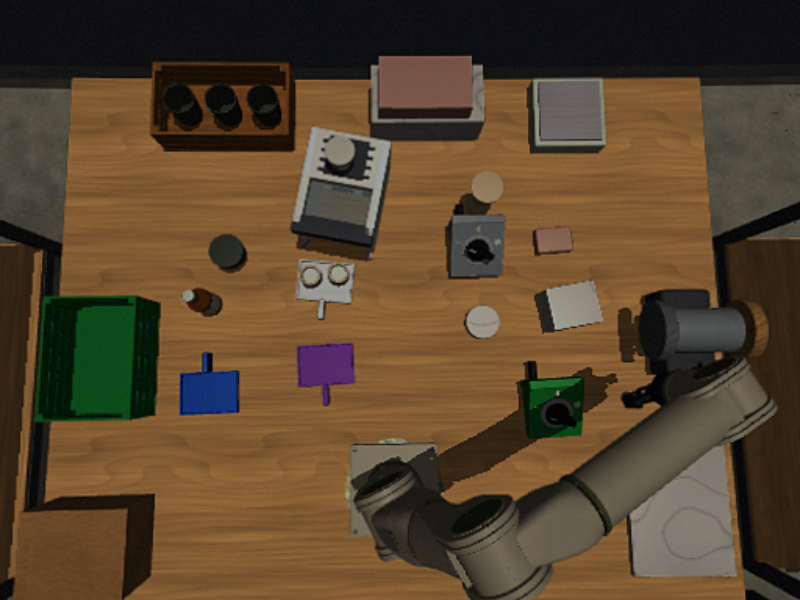

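```bash
cat > h.py <<'E'
import numpy as np, cv2
from scipy.spatial.transform import Rotation as Ro
from rig import bot
def grab(n):
    s=bot.state(); c=bot.camera(n)
    if n=="wrist":
        Rt=Ro.from_euler("xyz",s["tool_rot"],degrees=True).as_matrix(); T=c["T_tool_cam"]
        c["R"]=Rt@T[:3,:3]; c["eye"]=s["tcp_pos"]+Rt@T[:3,3]
    else: c["R"]=Ro.from_euler("xyz",c["orientation"],degrees=True).as_matrix()
    return c
def rays(c,px):
    p=cv2.undistortPoints(np.array(px,float).reshape(-1,1,2),c["camera_matrix"],np.array([c["k1"],0,0,0.]))[:,0]
    d=np.c_[p,np.ones(len(p))]@c["R"].T
    return d/np.linalg.norm(d,axis=1)[:,None]
def onz(c,px,z):
    d=rays(c,px); return c["eye"]+d*((z-c["eye"][2])/d[:,2])[:,None]
def proj(c,P):
    q=(np.array(P,float).reshape(-1,3)-c["eye"])@c["R"]; return cv2.projectPoints(q,np.zeros(3),np.zeros(3),c["camera_matrix"],np.array([c["k1"],0,0,0.]))[0][:,0]
def tri(cs,pxs):
    A=np.zeros((3,3));b=np.zeros(3);D=[]
    for c,p in zip(cs,pxs):
        d=rays(c,[p])[0];M=np.eye(3)-np.outer(d,d);A+=M;b+=M@c["eye"];D.append((M,c["eye"]))
    X=np.linalg.solve(A,b); return X,max(np.linalg.norm(M@(X-e)) for M,e in D)
def save(n,c): cv2.imwrite(f"pics/{n}.png",cv2.resize(c["image"][:,:,::-1],(800,600))); np.save(n+".npy",{k:c[k] for k in("image","camera_matrix","k1","R","eye")},allow_pickle=True)
def load(n): return np.load(n+".npy",allow_pickle=True).item()
E
python3 - <<'E'
from h import *
c=grab("top"); s=.64
np.set_printoptions(precision=3,suppress=True)
f=lambda P,z:print(onz(c,np.array(P)*s,z))
f([(293,232),(376,247),(391,143),(313,128)],.19)
f([(298,261),(354,262),(352,304),(298,302)],.016); f([(322,308)],.05)
f([(478,250)],.08); f([(482,322)],.03)
f([(449,216),(503,215)],.106); f([(449,277),(502,277)],.03)
w=bot.camera("wrist"); print(w["T_tool_cam"],w["camera_matrix"],w["k1"])
for P,o in [([.55,.2,.4],[180,0,0]),([.55,.2,.4],[180,0,180]),([.55,.2,.4],[180,0,90]),([.5,-.2,.4],[180,0,0])]: print(bot.solve_ik(P,o))
E
```

```text
[[ 0.646  0.242  0.19 ]
 [ 0.607  0.039  0.19 ]
 [ 0.872 -0.     0.19 ]
 [ 0.911  0.194  0.19 ]]
[[0.608 0.256 0.016]
 [0.604 0.103 0.016]
 [0.488 0.109 0.016]
 [0.495 0.255 0.016]]
[[0.474 0.186 0.05 ]]
[[ 0.621 -0.229  0.08 ]]
[[ 0.433 -0.242  0.03 ]]
[[ 0.706 -0.151  0.106]
 [ 0.708 -0.293  0.106]]
[[ 0.557 -0.156  0.03 ]
 [ 0.556 -0.301  0.03 ]]
[[ 0.001 -0.947 -0.32   0.082]
 [ 1.     0.001 -0.001  0.001]
 [ 0.001 -0.32   0.947 -0.07 ]
 [ 0.     0.     0.     1.   ]] [[307.956   0.    254.328]
 [  0.    307.956 194.181]
 [  0.      0.      1.   ]] -0.08207727438696526
[  22.359   22.616  -62.781   78.434   19.999   90.731 -128.249]
[ 22.457  22.686 -62.959  78.43   20.094  90.76   51.688]
[ 23.791  23.72  -65.457  78.373  21.469  91.194 -39.23 ]
[ 34.922   7.252 -19.891  86.887   2.467  86.293 -74.981]
```

```bash
python3 - <<'E'
from h import *
for n,P in [("ca",[.47,-.17,.36]),("cb",[.47,-.28,.36]),("ta",[.46,.13,.36]),("tb",[.46,.23,.36])]:
    bot.move_ptp(P,[180,0,180]); bot.pause(.3); save(n,grab("wrist"))
print(bot.state()["time"],bot.state()["joint_pos"])
E
```

```text
5.775 [ 24.69310942  10.58257545 -62.32816535  92.73852433   9.47984225
  82.40502473  51.42076787]
```

View pics/ca.png

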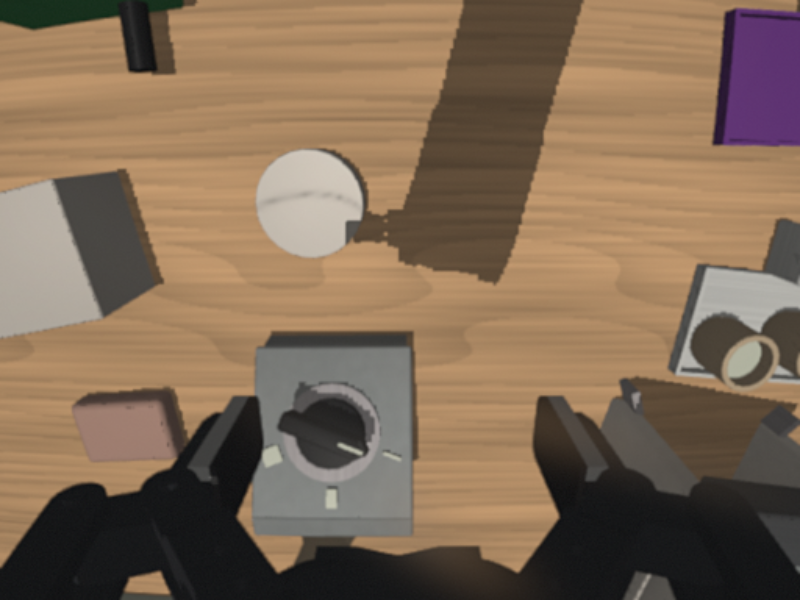

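View pics/ta.png

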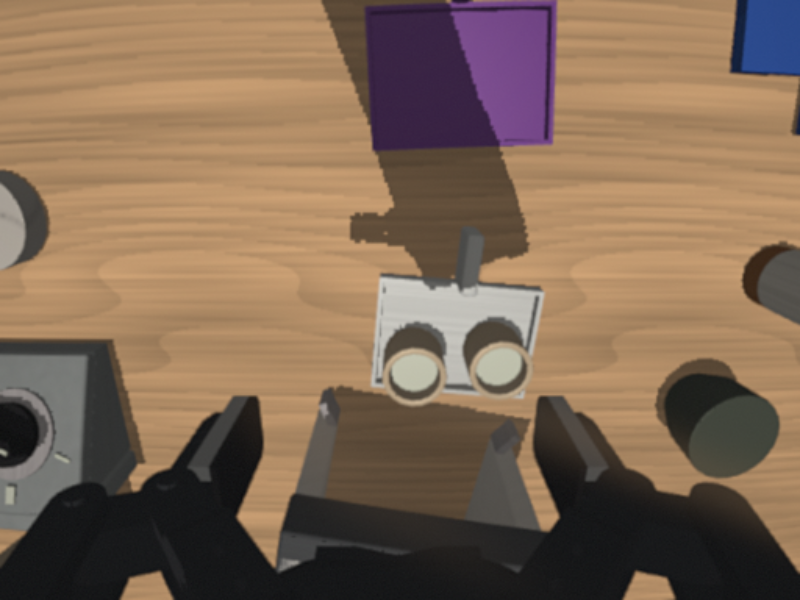

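```bash
python3 - <<'E'
from h import *
def crop(n,x,y,w,h,k): 
    return cv2.resize(load(n)["image"][y:y+h,x:x+w,::-1],None,fx=k,fy=k,interpolation=cv2.INTER_CUBIC)
c,d=load("ta"),load("tb")
a=crop("ta",175,140,190,200,2.1); 
p=proj(d,[[.549,.181,.016]])[0]; print(p)
b=crop("tb",max(0,int(p[0])-100),140,190,200,2.1); print(max(0,int(p[0])-100))
cv2.imwrite("pics/tray.png",np.hstack([a,b])); print(a.shape)
d=load("cb"); p=proj(d,[[.621,-.229,.08]])[0]; print(p)
x=int(p[0])-66; 
cv2.imwrite("pics/con.png",np.hstack([crop("ca",150,205,133,150,3),crop("cb",x,205,133,150,3)])); print(x)
E
```

```text
[221.86270933 214.83477726]
121
(420, 399, 3)
[292.29556439 276.43157622]
226
```

View pics/tray.png

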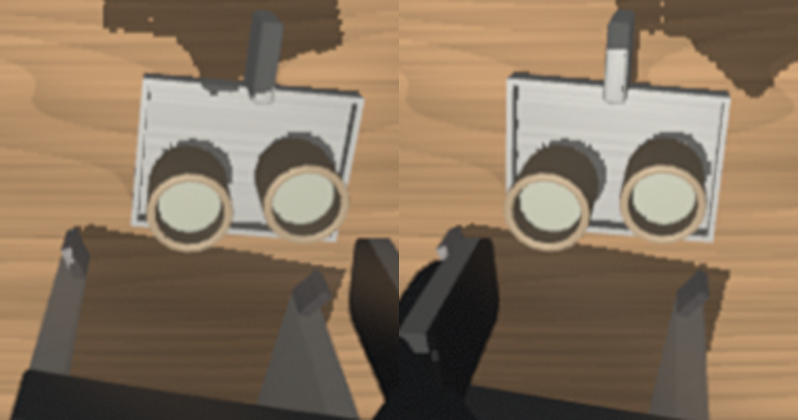

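View pics/con.png

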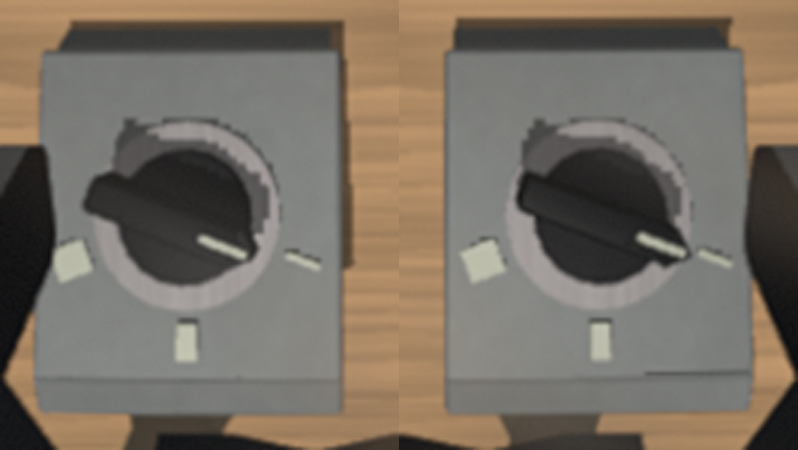

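```bash
python3 - <<'E'
from h import *
np.set_printoptions(precision=4,suppress=True)
A,B,C,D=map(load,("ta","tb","ca","cb"))
fa=lambda p:(175+p[0]/2.1-.26,140+p[1]/2.1-.26); fb=lambda p:(121+(p[0]-399)/2.1-.26,140+p[1]/2.1-.26)
for n,p,q in [("rr",(145,75),(511,75)),("rl",(362,95),(730,95)),("fl",(338,240),(713,241)),("fin rear top",(267,13),(623,12)),("finfront",(262,95),(616,98)),("guideR",(73,230),(455,227)),("guideL",(318,270),(697,270)),("cupR",(190,211),(549,211)),("cupL",(305,202),(663,202))]:
    print(n,*tri([A,B],[fa(p),fb(q)]))
print("rim@.016",onz(A,[fa(p) for p in[(145,75),(362,95),(338,240),(132,226)]],.016),onz(B,[fb(p) for p in[(511,75),(730,95),(713,241)]],.016))
print("guides .03",onz(A,[fa((73,230)),fa((318,270))],.03),onz(B,[fb((697,270))],.03))
ga=lambda p:(150+p[0]/3-.33,205+p[1]/3-.33); gb=lambda p:(226+(p[0]-399)/3-.33,205+p[1]/3-.33)
for n,p,q in [("ring",(187,215),(599,215)),("sFr",(42,50),(446,48)),("sFl",(340,50),(742,48)),("sBr",(37,378),(446,378)),("sBl",(341,378),(750,374)),("tailend R",(85,206),(518,200)),("halftick",(187,342),(600,342)),("full",(73,261),(482,260)),("off",(303,260),(714,257))]:
    print(n,*tri([C,D],[ga(p),gb(q)]))
E
```

```text
rr [0.4914 0.1142 0.0093] 6.638740410006918e-05
rl [0.5055 0.2625 0.0093] 0.0002522855104986253
fl [0.6108 0.2521 0.0216] 0.00030127873188022503
fin rear top [0.447  0.1924 0.0221] 0.00010264481144239487
finfront [0.4962 0.1885 0.0434] 0.0011093245117023132
guideR [0.6126 0.0587 0.0009] 0.0006113079253105553
guideL [0.6386 0.241  0.0162] 5.6974930646530814e-05
cupR [0.5697 0.1438 0.0557] 0.0002551266684755066
cupL [0.563  0.2176 0.0563] 7.296539311902529e-05
rim@.016 [[0.4895 0.1144 0.016 ]
 [0.5032 0.2604 0.016 ]
 [0.6136 0.2537 0.016 ]
 [0.6016 0.1038 0.016 ]] [[0.4897 0.116  0.016 ]
 [0.5038 0.262  0.016 ]
 [0.6143 0.2524 0.016 ]]
guides .03 [[0.5974 0.0634 0.03  ]
 [0.63   0.2373 0.03  ]] [[0.6299 0.2406 0.03  ]]
ring [ 0.6246 -0.2281  0.0739] 0.00022891751082303085
sFr [ 0.5595 -0.2977  0.0369] 0.0002848530735811298
sFl [ 0.5608 -0.1587  0.0334] 0.0002038812908367328
sBr [ 0.6945 -0.2969  0.1003] 0.0003431189169454066
sBl [ 0.6934 -0.1587  0.1   ] 4.208589609941712e-05
tailend R [ 0.6007 -0.2658  0.1015] 0.0011770221789274419
halftick [ 0.6763 -0.2278  0.097 ] 0.00023557713549975605
full [ 0.6461 -0.2807  0.0786] 0.00028289869730954893
off [ 0.6429 -0.1758  0.0812] 0.00013277735706442847
```

```bash
python3 - <<'E'
from h import *
for n,P in [("ha",[.68,.17,.46]),("hb",[.68,.10,.46])]:
    bot.move_ptp(P,[180,0,0]); bot.pause(.3); save(n,grab("wrist"))
a,b=[cv2.resize(load(n)["image"][:290,100:420,::-1],None,fx=1.25,fy=1.25) for n in("ha","hb")]
k=[cv2.resize(load(n)["image"][0:384,90:423,::-1],(400,461),interpolation=cv2.INTER_CUBIC) for n in("ha","hb")]
cv2.imwrite("pics/hood.png",np.hstack(k)); print(bot.state()["time"])
E
```

```text
9.3083
```

View pics/hood.png

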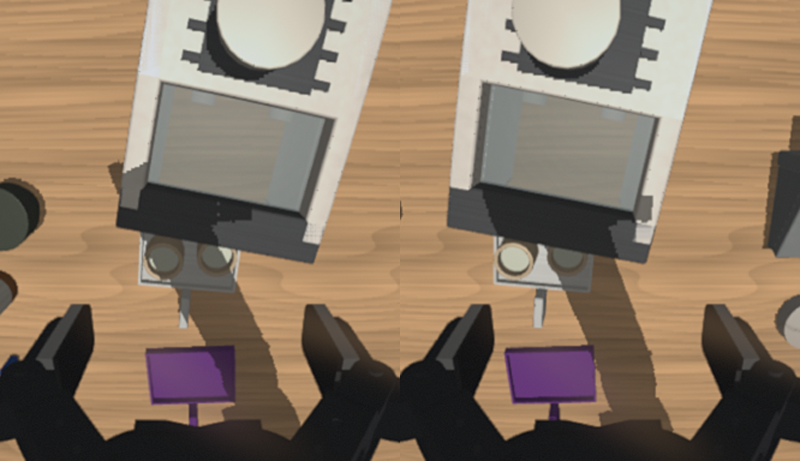

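```bash
python3 - <<'E'
from h import *
np.set_printoptions(precision=4,suppress=True)
A,B=load("ha"),load("hb"); k=333/400
f=lambda p:(90+p[0]*k-.1,p[1]*k-.1)
PA=[(117,226),(316,262),(149,0),(391,0)];PB=[(47,224),(248,263),(69,0),(313,0)]
for c,P in((A,PA),(B,PB)): print(onz(c,[f(p) for p in P],.19))
for p,q in zip(PA,PB): print(*tri([A,B],[f(p),f(q)]))
# precise roof side edges by wood mask (saturation) per row
for c,n in((A,"ha"),(B,"hb")):
    s=cv2.cvtColor(c["image"],cv2.COLOR_RGB2HSV)[:,:,1]; L=[];R=[]
    for r in range(5,180,10):
        w=np.where(s[r]<70)[0]; m=int(onz and 90+k*(215 if n=="ha" else 160))
        i=m
        row=cv2.GaussianBlur(s[r:r+1].astype(np.float32),(3,1),0)[0]
        l=m
        while l>0 and row[l-3:l].min()<75: l-=1
        q=m
        while q<511 and row[q+1:q+4].min()<75: q+=1
        L.append((l,r));R.append((q,r))
    PL,PR=onz(c,L,.19),onz(c,R,.19)
    for P in(PL,PR): print(n,np.polyfit(P[:,0],P[:,1],1)@[.7,1],np.degrees(np.arctan(np.polyfit(P[:,0],P[:,1],1)[0])),np.c_[P[:,:2]][::4].tolist())
E
```

```text
[[0.6547 0.2472 0.19  ]
 [0.617  0.0499 0.19  ]
 [0.8505 0.2095 0.19  ]
 [0.8554 0.0061 0.19  ]]
[[0.6563 0.2474 0.19  ]
 [0.616  0.0499 0.19  ]
 [0.8518 0.208  0.19  ]
 [0.852  0.0052 0.19  ]]
[0.6562 0.2466 0.1923] 0.0007670660768233388
[0.6167 0.05   0.1906] 0.0004577502761841787
[0.8531 0.2104 0.1825] 0.0006265176100800525
[0.8552 0.0036 0.1844] 0.0016754124489291233
ha 0.24003788137640272 -11.154615555613546 [[0.8458418716469996, 0.21152715247862244], [0.8081146261019487, 0.21876709214383197], [0.768659838672754, 0.2266014140664364], [0.7268788523461291, 0.23514388098865285], [0.6821090891465962, 0.24339332161237293]]
ha 0.03598314308623221 -11.17412648244146 [[0.8504778392966877, 0.006061813567405261], [0.811198415360458, 0.013721654241179992], [0.7705806328492124, 0.022208080452712303], [0.7279663371265447, 0.03065190401569101], [0.6826358061747988, 0.03920868012603396]]
hb 0.2394295655337929 -11.147789763969538 [[0.8471159446443683, 0.2107351127733697], [0.8090649324282372, 0.21775900360500888], [0.7692818958331918, 0.22560542645585602], [0.7271418196199789, 0.2343861006749155], [0.6819532991647026, 0.24307971884936466]]
hb 0.03549757777540677 -11.18396648910655 [[0.8471390881066017, 0.006350061664973122], [0.8088445400833862, 0.01410907065221928], [0.7690192228389668, 0.021981132425895], [0.7270275536077987, 0.030102005936639392], [0.6821980541637308, 0.0386008449461892]]
```

```bash
cat >> h.py <<'E'
H0=np.array([.6555,.1465,0]); HY=-11.15
def hp(x,y,z): return H0+Ro.from_euler("z",HY,degrees=True).apply([x,y,z])
def tool(yaw,lean,flip=False):
    s,c=np.sin(np.radians(lean)),np.cos(np.radians(lean)); R=np.array([[-c,0,s],[0,1,0],[-s,0,-c]])
    if flip: R=R@np.diag([-1,-1,1])
    return (Ro.from_euler("z",yaw,degrees=True)*Ro.from_matrix(R))
def tcp(g,R,off=.054): return np.asarray(g)-off*R.as_matrix()[:,2]
eu=lambda R:R.as_euler("xyz",degrees=True)
E
python3 - <<'E'
from h import *
np.set_printoptions(precision=1,suppress=True)
for fl in(0,1):
  for lean in(40,35):
    for g,y in[((.4694,.191,.037),-5.4),(hp(-.2,0,.037),HY),(hp(-.026,0,.037),HY),(hp(.006,0,.037),HY)]:
      R=tool(y,lean,fl); print(fl,lean,bot.solve_ik(tcp(g,R),eu(R)))
    R=tool(-5.4,lean,fl);print("appr",bot.solve_ik(tcp((.4694,.191,.037),R,.16),eu(R)))
E
```

```text
0 40 [ -4.8  13.7 -42.5 136.7  86.6  38.5 -34.5]
0 40 [ -6.4  14.4 -43.5 136.1  82.   43.5 -37.1]
0 40 [  0.4  25.9 -33.6 119.2  87.5  36.8 -21.9]
0 40 [  1.4  28.2 -32.6 115.5  87.1  36.  -18.4]
appr None
0 35 [ -0.7  12.8 -43.9 134.2  75.8  35.  -22. ]
0 35 [ -2.1  13.3 -44.9 133.9  73.   39.6 -26.2]
0 35 [  4.3  26.3 -36.4 116.3  76.5  36.2  -9.5]
0 35 [  5.2  28.9 -35.8 112.4  75.9  36.1  -6. ]
appr [ -0.2  -9.4 -48.1 136.5  38.9  34.6   5.8]
1 40 [-43.    9.5  -3.7 138.5  82.3  31.3 144.8]
1 40 [ -0.9  15.9 -49.2 135.9  83.2  45.2 142.9]
1 40 [ -76.2   33.6   53.7  122.9   11.     5.6 -146.7]
1 40 [ -73.4   37.6   54.7  119.2  -27.6    6.4 -108.2]
appr None
1 35 None
1 35 None
1 35 [ -66.1   28.    43.8  119.8   16.5   12.4 -147. ]
1 35 [ -58.7   29.2   38.5  115.8   16.9   13.1 -145.1]
appr [  36.4  -24.6  -76.5  135.8    4.4   26.1 -143. ]
```

```bash
python3 - <<'E'
from h import *
np.set_printoptions(precision=4,suppress=True)
g=np.array([.4694,.191,.037]); R=tool(-5.4,38)
for dz in(.2,.1,.05,0): print(bot.solve_ik(tcp(g+[0,0,dz],R),eu(R)))
q=bot.solve_ik(tcp(g+[0,0,.12],R),eu(R))
bot.move_ptp([.5,.16,.4],[180,0,180])
bot.move_ptp(tcp(g+[0,0,.12],R),eu(R)); bot.pause(.2)
s=bot.state(); print(s["time"],s["tcp_pos"],tcp(g+[0,0,.12],R),s["joint_pos"])
save("pre",grab("scene"))
c=grab("scene"); p=proj(c,g)[0].astype(int); print(p)
cv2.imwrite("pics/pre2.png",cv2.resize(c["image"][p[1]-120:p[1]+60,p[0]-110:p[0]+130,::-1],None,fx=3,fy=3))
E
```

```text
[  0.1893 -14.639  -39.4217 126.2858  26.8221  40.5645  27.2635]
[  2.7427  -3.5474 -46.1046 132.432   50.0123  33.868    2.0956]
[  0.7205   4.552  -45.9392 134.4753  66.8054  34.4089 -14.5912]
[ -3.1476  13.2139 -43.0387 135.7247  82.4591  36.8355 -29.7186]
13.0 [0.4369 0.1952 0.2004] [0.4363 0.1941 0.1996] [ 49.499  -26.887  -80.571  130.3546  -4.8421  24.2266  51.2909]
[289 246]
```

View pics/pre2.png

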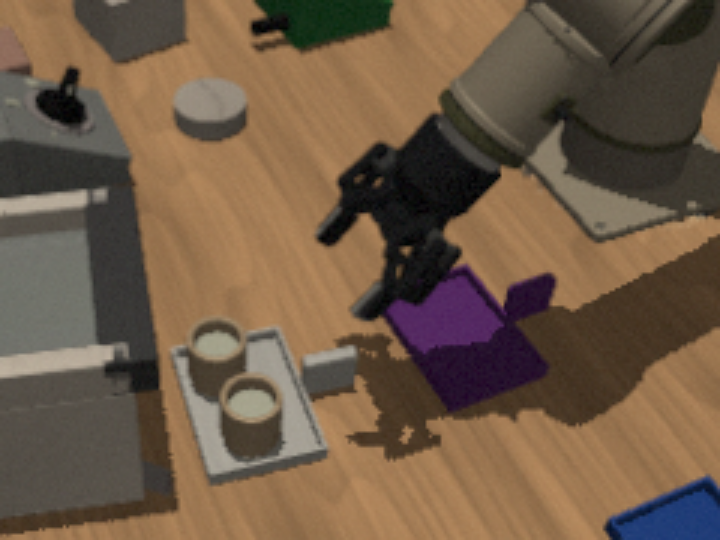

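```bash
python3 - <<'E'
from h import *
np.set_printoptions(precision=4,suppress=True)
g=np.array([.4694,.191,.037]); R=tool(-5.4,38)
bot.set_joints([0.19,-14.6,-39.4,126.3,26.8,40.6,27.3])
bot.move_straight(tcp(g+[0,0,.06],R),rotation=eu(R)); 
print(bot.move_straight(tcp(g,R),vel=.08,f_stop=8)); bot.pause(.2)
s=bot.state(); print(s["time"],s["tcp_pos"],tcp(g,R),s["joint_pos"],s["ft_force"])
f0=s["ft_force"]
bot.set_gripper(0.0,40); bot.pause(.2); s=bot.state(); print(s["opening"],s["finger_force"],s["ft_force"]-f0,s["tcp_pos"])
c=grab("scene");save("gr",c); p=[289,246]
cv2.imwrite("pics/gr2.png",cv2.resize(c["image"][p[1]-120:p[1]+60,p[0]-110:p[0]+130,::-1],None,fx=3,fy=3))
E
```

```text
False
16.4 [0.4366 0.1942 0.0801] [0.4363 0.1941 0.0796] [  0.684   14.0601 -46.9567 135.5608  83.1678  37.893  -29.6759] [ 0.4872  0.5637 -1.4487]
0.013571333188283234 39.43524956703186 [-4.8068 -1.7581  6.2719] [0.4363 0.1941 0.0796]
```

```bash
python3 - <<'E'
from h import *
np.set_printoptions(precision=4,suppress=True)
Ry=lambda:Ro.from_euler("z",-HY,degrees=True)
def rep(t):
    s=bot.state(); R=Ro.from_euler("xyz",s["tool_rot"],degrees=True); g=s["tcp_pos"]+.054*R.as_matrix()[:,2]
    print(t,round(s["time"],2),"grip in hood",Ry().apply(g-H0),"F hood",Ry().apply(s["ft_force"]),"T",s["ft_torque"],s["opening"])
R=tool(HY,38); rep("0")
bot.move_straight(tcp(hp(-.19,0,.037),R),vel=.05,rotation=eu(R)); rep("al")
c=grab("top"); save("al",c)
for x in(-.16,-.13,-.10,-.075,-.05):
    hit=bot.move_straight(tcp(hp(x,0,.037),R),vel=.05,f_stop=14); rep((x,hit))
    if hit: break
E
```

```text
0 17.3 grip in hood [-0.1912  0.0077  0.0371] F hood [-4.071  -2.5722  5.2113] T [-0.1138  0.7042 -0.1941] 0.013680171877756596
al 17.55 grip in hood [-0.1898 -0.0003  0.037 ] F hood [-6.7976 -4.8912 11.0005] T [-0.6811  0.5347 -1.0104] 0.013458978155189587
(-0.16, True) 17.81 grip in hood [-0.1889 -0.0003  0.0371] F hood [1.9567 0.4572 0.3443] T [0.275  0.1776 0.0333] 0.013694418891782755
```

```bash
cat >> h.py <<'E'
Ry=Ro.from_euler("z",-HY,degrees=True)
def rep(t):
    s=bot.state(); R=Ro.from_euler("xyz",s["tool_rot"],degrees=True); g=s["tcp_pos"]+.054*R.as_matrix()[:,2]
    f=Ry.apply(s["ft_force"]); x=Ry.apply(g-H0); print(t,round(s["time"],2),"grip",x,"F",f,"T",s["ft_torque"],s["opening"]); return x,f
E
python3 - <<'E'
from h import *
np.set_printoptions(precision=4,suppress=True)
R=tool(HY,38)
for x in(-.17,-.15,-.13,-.11,-.09,-.07,-.05):
    hit=bot.move_straight(tcp(hp(x,0,.037),R),vel=.05,f_stop=14); _,f=rep((x,hit))
    if hit: break
c=grab("scene"); p=[270,235]
cv2.imwrite("pics/gr3.png",cv2.resize(c["image"][p[1]-110:p[1]+70,p[0]-120:p[0]+120,::-1],None,fx=3,fy=3))
E
```

```text
(-0.17, True) 18.02 grip [-0.1873 -0.      0.0371] F [ 4.8872  0.51   -0.6835] T [0.2879 0.048  0.1325] 0.01347632270936797
```

View pics/gr3.png

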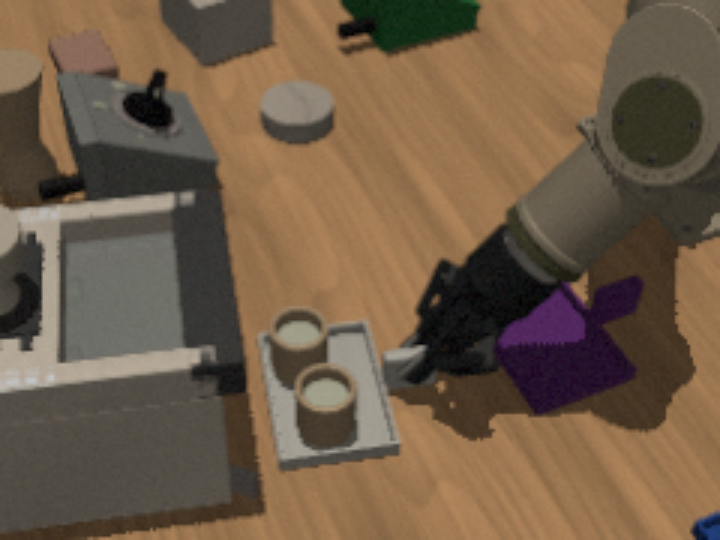

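```bash
python3 - <<'E'
from h import *
np.set_printoptions(precision=4,suppress=True)
R=tool(HY,38)
for x in(-.15,-.11,-.08,-.06,-.045):
    hit=bot.move_straight(tcp(hp(x,0,.037),R),vel=.05,f_stop=28); _,f=rep((x,hit))
    if hit: break
E
```

```text
(-0.15, True) 18.29 grip [-0.1871  0.      0.037 ] F [-0.1357  0.8927  2.1018] T [ 0.2648  0.303  -0.0313] 0.013292389537644486
```

```bash
python3 - <<'E'
from h import *
np.set_printoptions(precision=4,suppress=True)
R=tool(HY,38)
for x in(-.184,-.18,-.17):
    bot.move_straight(tcp(hp(x,0,.037),R),vel=.03); rep(x)
hit=bot.move_straight(tcp(hp(-.15,0,.037),R),vel=.03,f_stop=28);rep(hit)
E
```

```text
-0.184 18.54 grip [-0.1844  0.0004  0.037 ] F [-3.6447  0.3612  6.0109] T [ 0.2105  0.4646 -0.0584] 0.013408611289147722
-0.18 18.82 grip [-0.1806  0.0008  0.0371] F [-3.9872  1.1249  5.6627] T [0.3715 0.5786 0.2008] 0.013235945533401966
-0.17 19.31 grip [-0.1706  0.0012  0.0371] F [-4.0501  2.924   4.3842] T [0.6752 0.6805 0.4946] 0.013671281892345252
False 20.12 grip [-0.1508  0.001   0.0371] F [-7.8535  2.0842  7.8032] T [0.5659 0.7831 0.3146] 0.013424616260766143
```

```bash
python3 - <<'E'
from h import *
np.set_printoptions(precision=4,suppress=True)
R=tool(HY,38)
for x in(-.13,-.11,-.09,-.07,-.05,-.035):
    hit=bot.move_straight(tcp(hp(x,0,.037),R),vel=.03,f_stop=22); _,f=rep((x,hit))
    if hit: break
E
```

```text
(-0.13, False) 20.94 grip [-0.1308  0.0011  0.037 ] F [-8.0839  0.6194  7.7459] T [0.5337 0.7484 0.2408] 0.013148883529130283
(-0.11, False) 21.76 grip [-0.1108  0.0011  0.0371] F [-8.0543  1.712   7.2116] T [0.4647 0.7313 0.2847] 0.013609280555635652
(-0.09, False) 22.57 grip [-0.0909  0.0012  0.0371] F [-7.0675  1.688   8.4547] T [0.4833 0.7206 0.2546] 0.013212567220831058
(-0.07, False) 23.39 grip [-0.0709  0.0012  0.0371] F [-7.0987  0.5101  9.1706] T [0.5162 0.7723 0.256 ] 0.013467908466501704
(-0.05, False) 24.21 grip [-0.0509  0.0012  0.0371] F [-7.6468  1.1838  7.6925] T [0.5115 0.8155 0.2086] 0.013472314806654699
(-0.035, False) 24.86 grip [-0.0357  0.0012  0.0371] F [-5.5723  1.9635  5.8299] T [0.5584 0.597  0.3064] 0.013582449737350006
```

```bash
python3 - <<'E'
from h import *
np.set_printoptions(precision=4,suppress=True)
R=tool(HY,38); x=-.035
while x<.02:
    x+=.004
    hit=bot.move_straight(tcp(hp(x,0,.037),R),vel=.02,f_stop=22); _,f=rep((x,hit))
    if hit or f[0]<-17: break
E
```

```text
(-0.031000000000000003, False) 25.21 grip [-0.0318  0.0013  0.0371] F [-6.9469  1.8163  7.2451] T [0.4727 0.666  0.2438] 0.013739678417905559
(-0.027000000000000003, False) 25.56 grip [-0.0279  0.0013  0.0371] F [-6.3575  1.1543  7.832 ] T [0.5293 0.6621 0.3033] 0.013250414746263215
(-0.023000000000000003, False) 25.91 grip [-0.0239  0.0013  0.0371] F [-7.225   1.1494  6.3129] T [0.5125 0.6795 0.3547] 0.01311768218520297
(-0.019000000000000003, False) 26.26 grip [-0.0199  0.0014  0.0371] F [-6.6164  1.7424  8.3757] T [0.4546 0.681  0.2811] 0.01366010165077851
(-0.015000000000000003, False) 26.61 grip [-0.0159  0.0014  0.0371] F [-6.1587  2.3453  8.5193] T [0.4923 0.6982 0.3296] 0.01385026829020588
(-0.011000000000000003, False) 26.96 grip [-0.0118  0.0014  0.0372] F [-6.4137  1.5625  6.919 ] T [0.5392 0.6843 0.3155] 0.013673069489938293
(-0.007000000000000003, False) 27.31 grip [-0.0079  0.0014  0.0371] F [-6.4709  1.835   7.0258] T [0.4767 0.6672 0.2964] 0.013475019602639016
(-0.0030000000000000027, False) 27.66 grip [-0.004   0.0014  0.0371] F [-7.7188  1.9458  8.7122] T [0.4714 0.7534 0.2844] 0.013492070103100827
(0.0009999999999999974, False) 28.01 grip [-0.      0.0014  0.0371] F [-8.1747  1.3475  9.4813] T [0.4299 0.8064 0.2111] 0.013508413727642735
(0.0049999999999999975, True) 28.23 grip [0.0015 0.0019 0.0371] F [-2.5596 -0.8512  5.9254] T [ 0.0772  0.3517 -0.3358] 0.013287856417748028
```

```bash
python3 - <<'E'
from h import *
np.set_printoptions(precision=4,suppress=True)
R=tool(HY,38)
for x in(.0025,.0035,.0045,.0055,.0065):
    hit=bot.move_straight(tcp(hp(x,0,.037),R),vel=.01,f_stop=28); bot.pause(.1); _,f=rep((x,hit))
    if hit or f[0]<-17: break
E
```

```text
(0.0025, False) 28.69 grip [0.0015 0.0017 0.0371] F [-7.4637  1.718   7.3505] T [ 0.4843  0.6969 -0.037 ] 0.013471303638764467
(0.0035, False) 29.04 grip [0.0015 0.0017 0.0371] F [-19.7462  -1.235   18.1381] T [-0.0935  1.4949 -0.6943] 0.013551185165321264
```

```bash
python3 - <<'E'
from h import *
np.set_printoptions(precision=4,suppress=True)
R=tool(HY,38)
bot.set_gripper(.06); bot.pause(.2); rep("open")
p=bot.state()["tcp_pos"]
bot.move_straight(tcp(p,R,.10),vel=.12); rep("back")
p=bot.state()["tcp_pos"]
bot.move_straight(p+[-.03,-.03,.18],vel=.3); rep("up"); print(bot.state()["joint_pos"])
c=grab("scene"); save("home",c); q=proj(c,hp(-.06,0,.05))[0].astype(int)
cv2.imwrite("pics/home2.png",cv2.resize(c["image"][q[1]-90:q[1]+90,q[0]-120:q[0]+120,::-1],None,fx=3,fy=3))
E
```

```text
open 29.75 grip [0.0035 0.0001 0.0369] F [-0.607  -0.2195  0.4259] T [ 0.1684  0.6485 -0.0062] 0.059995534344335896
back 30.73 grip [-0.058  -0.0003  0.1153] F [ 0.7899 -0.0973 -0.6298] T [ 0.1654  0.6319 -0.0277] 0.059798012893783656
up 31.52 grip [-0.0817 -0.0358  0.294 ] F [ 0.1556 -0.2238 -0.9216] T [0.113  0.6659 0.0194] 0.05997877715043689
[ 19.6154  -7.5389 -45.4369 113.8427  25.078   43.2876  37.9574]
```

View pics/home2.png

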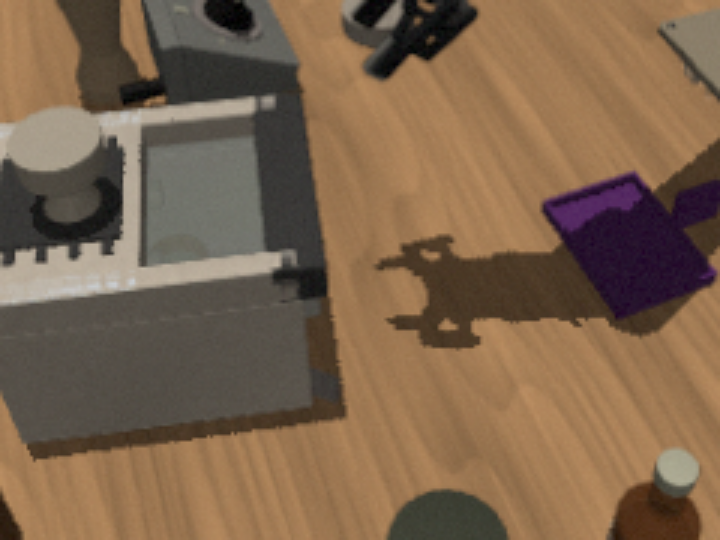

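```bash
cat >> h.py <<'E'
DA=np.array([.6262,-.2280,.0713]); N=np.array([-np.sin(np.radians(27)),0,np.cos(np.radians(27))])
def hand(th,out,flip=0):  # handle angle th (rad), grasp point out of face
    R=Ro.from_rotvec(N*(1.2-th))*tool(0,27,flip); return tcp(DA+N*out,R),eu(R)
E
python3 - <<'E'
from h import *
np.set_printoptions(precision=1,suppress=True)
for fl in(0,1):
    for th,o in[(0,.13),(0,.034),(.6,.034),(1.2,.034),(1.8,.034),(2.4,.034),(2.45,.034),(2.4,.13)]:
        print(fl,th,o,bot.solve_ik(*hand(th,o,fl)))
E
```

```text
0 0 0.13 None
0 0 0.034 [ 78.7  36.5 -71.  108.5  44.3  37.3 147.6]
0 0.6 0.034 [ 78.7  36.5 -71.  108.5  44.3  37.3 113.3]
0 1.2 0.034 [ 15.7  16.2   6.1 111.5 -23.5  29.  129.5]
0 1.8 0.034 [ 13.8  16.2   8.3 111.6 -24.8  29.1  96.1]
0 2.4 0.034 [ 26.   16.5  -5.4 110.9 -16.8  28.3  55.4]
0 2.45 0.034 [ 26.9  16.5  -6.5 110.9 -16.1  28.3  52. ]
0 2.4 0.13 [ 28.4   5.6  -5.6 112.1 -15.7  38.2  54.4]
1 0 0.13 [ 33.9   5.9 -11.4 111.8 -14.6  38.1  11.1]
1 0 0.034 [ 42.9  18.2 -24.6 110.   -4.   28.    3. ]
1 0.6 0.034 [ 50.9  19.8 -33.9 109.6   3.2  28.2 -37.1]
1 1.2 0.034 [ 51.   19.9 -34.  109.6   3.3  28.2 -71.5]
1 1.8 0.034 [-25.1  24.4  54.9 113.4 -54.2  37.7 -61.3]
1 2.4 0.034 [-33.   31.8  66.8 113.6 -65.   44.2 -88.8]
1 2.45 0.034 [-33.   31.8  66.8 113.6 -65.   44.2 -91.7]
1 2.4 0.13 [ -40.1    8.9   68.8  114.9  -31.3   41.2 -112. ]
```

```bash
python3 - <<'E'
from h import *
np.set_printoptions(precision=3,suppress=True)
bot.set_joints([33.9,5.9,-11.4,111.8,-14.6,38.1,11.1])
p,o=hand(0,.09,1); bot.move_straight(p,vel=.1,rotation=o)
p,o=hand(0,.035,1); print(bot.move_straight(p,vel=.06,f_stop=15)); bot.pause(.1)
s=bot.state(); print(s["time"],s["tcp_pos"],p,s["joint_pos"],s["ft_force"])
bot.set_gripper(0,60); bot.pause(.2); s=bot.state(); print(s["opening"],s["finger_force"],s["ft_force"],s["ft_torque"],s["tcp_pos"])
E
```

```text
False
34.6917 [ 0.586 -0.228  0.151] [ 0.586 -0.228  0.151] [ 31.511  16.674 -11.66  110.656 -12.91   28.21    9.879] [-0.171 -0.497  0.238]
0.015289039725816788 58.56434941291809 [-5.872  1.023  5.948] [0.191 0.9   0.134] [ 0.586 -0.228  0.151]
```

```bash
python3 - <<'E'
from h import *
np.set_printoptions(precision=2,suppress=True)
bot.set_gripper(0,100)
q=bot.state()["joint_pos"].copy(); q0=q[6]
for a in(20,45,68.75,95,120,139):
    q[6]=q0-a; bot.set_joints(q); s=bot.state(); print(a,s["time"],s["ft_force"],np.dot(s["ft_torque"],N),s["opening"],s["joint_pos"][6]-q0)
E
```

```text
20 36.0 [-3.62 -0.06  3.55] 0.2895054647134773 0.014619743425596035 -19.757077535846427
45 36.5 [-2.81  0.8   3.51] -0.31255197624677733 0.01449540624049979 -44.694853966033456
68.75 36.9833 [-3.78  0.99  4.22] -0.0018628612069883867 0.014263204896991647 -68.39721346699167
95 37.5 [-3.79 -0.02  3.37] 0.237778377365756 0.014276043585658014 -94.64557394639769
120 38.0 [-3.33  0.3   4.09] -0.3923889282692042 0.014549486528963899 -119.66916054520333
139 38.4167 [-3.36 -0.39  3.69] -0.013894208363827876 0.014603560091305652 -138.60264485857246
```

```bash
python3 - <<'E'
from h import *
bot.set_gripper(.06); bot.pause(.2)
bot.move_straight(bot.state()["tcp_pos"]+N*.13,vel=.12)
bot.move_ptp([.45,-.2,.36],[180,0,180]); bot.pause(.3)
c=grab("wrist"); s=grab("scene"); print(bot.state()["time"])
p=proj(c,DA)[0].astype(int); q=proj(s,hp(.06,0,.05))[0].astype(int); print(p,q)
f=lambda c,p,w,h:cv2.resize(c["image"][max(0,p[1]-h):p[1]+h,max(0,p[0]-w):p[0]+w,::-1],(400,400))
cv2.imwrite("pics/end.png",np.hstack([f(c,p,75,75),f(s,q,80,80)]))
E
```

```text
44.0917
[234 288] [199 252]
```

View pics/end.png

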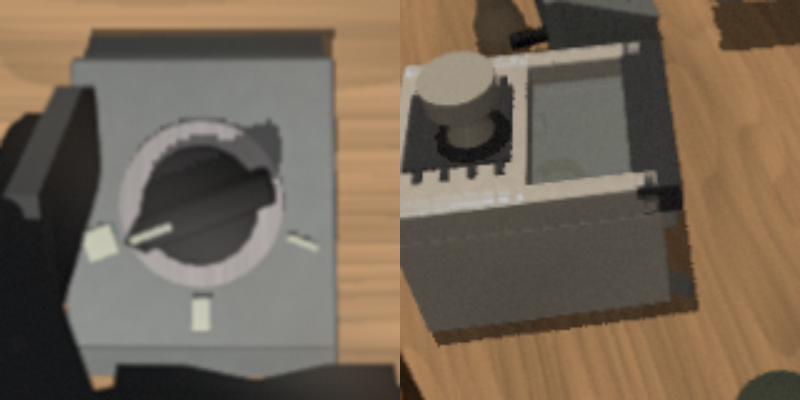

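The handle's nose, at about (130,240) in the left crop, points to the wide "full" tick. In the right crop the tray is inside the hood.

```bash
python3 -c "
from rig import bot
print(bot.finish_job())"
```

```text
the job is handed in; nothing more can be done
None
```

The job is handed in, with no verdict returned: the tray met the hard stop (force rose to about 20 N with no further travel), the isolator handle was seen resting at full, and the gripper is clear; the cups in the hood I saw only dimly through its roof window.

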